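Unsnap and slide open a terminal cover on an air-conditioner control plate

TASK

Open the terminal compartment on the air conditioner's control plate: first press the snap tab in front of the terminal cover all the way down, then push the cover off its seat, towards and over the tab, until it is completely out from under the two holding lips. Do it with the fingertips only, never lifting the cover, and leave it lying flat on the plate without sticking out past the plate's far end. Leave the multimeter, capacitor, contactor and screwdriver where they are.

Things in the scene. Friction and masses are not known exactly. Their poses are not given: they have to be found in the camera images.
- tray: Control plate: metal tray fixed to the bench, 340 mm long (x), 130 wide (y), deck 30 mm above the bench. Origin on the bench plane, z up; plate spans x -150 to +190. The cover slides along +x on runners 5 mm above the deck, between side guides (inner faces y +-51.5, tops 42 mm above bench) up to the far end, straight and level. Deck behind the cover is free between two low stops.
- seat_mid (a point): Middle of the cover's seat, 35 mm above the bench, at x -50 mm, y 0 of the plate. Seat: x -100 to 0; over it two 3 mm steel lips (inner edges y +-44.5, tops 45 mm above bench) hold down the cover's side flanges. Rear stops at x -107 to -102, |y| 38 to 51.5, tops 42 mm above bench. Below it, under the deck, the screw terminals.
- far_end (a point): Middle of the plate's far end edge (x +190 mm, y 0 of the plate), at deck height, 30 mm above the bench.
- cover: Dark plastic terminal cover, 0.11 to 0.22 kg, loose: flange 100 x 100 x 5 mm, on it a block 100 (x) x 82 (y), top 30 mm above its underside. Origin: centre of underside; axes as the plate's. Starts at plate x -50: rear face (push here) at -100, front at 0. Out of the seat beyond x +50, level with the far end at +140. Until the tab is in it moves only 2 mm; then sliding takes under 3 N.
- tab (a joint): How far the snap tab is pressed straight down into the plate: 0 = up, 0.010 m = fully in (hard stop). It needs about 3 N and stays where it is left; starts between 0 and 0.002. Only from 0.007 on can the cover pass over it.
- tab_top (a point): Centre of the snap tab's flat top. The tab is a dark plastic block 34 mm (plate's x) by 30 mm (y) in front of the cover, 2 mm from it, centred at plate x +19 mm, y 0; its top is 42 mm above the bench when up, 32 mm when fully in. The cover's top is 65 mm above the bench.
- meter: Grey multimeter lying on the bench beside the plate, 150 x 80 x 41 mm. Bystander. Origin: centre of its underside.
- capacitor: Aluminium motor capacitor standing upright beside the plate, 40 mm in diameter, 92 mm high. Bystander. Origin: centre of its underside.
- contactor: White contactor block with a black top, 55 x 45 x 62 mm, standing beside the plate. Bystander. Origin: centre of its underside.
- screwdriver: Screwdriver with a green handle, 200 mm long, lying beside the plate. Bystander. Origin: underside, at the middle of its length.
Mind the look-alikes: they are no part of the job. What is shaped like the cover but red is not meant.

How it is judged:
By the outcome, as a careful person would: the job done as asked, in the order asked, and still so for the second after the job is handed in, with the robot touching nothing.
It also fails if it takes over 38 s, if anything falls off the work surface, if the arm or the gripper's body presses on something with over 40 N, if the wrist force passes 120 N, or if a joint passes its speed limit or range.

ROBOT

A 6-joint arm with a two-finger parallel gripper is mounted at the origin on the work surface. World frame = base frame: x ahead of the robot, y to its left, z up, the work surface at z = 0. Lengths are in m, angles in rad, forces in N, time in s.
With the tool pointing down it reaches from about 0.35 to 0.975 m from the base axis. Payload 4.9 kg.
Tool frame: the origin (TCP) lies between the finger pads; the fingertips stand 19 mm ahead of it and the grasp point (between the pads) is the TCP; z points along the fingers, y is the line along which they close (so a half turn about z gives the same grasp; the last joint's range is limited). The gripper opens to 85 mm and grips with 20 to 120 N. Pads are 22 mm wide; open, the fingers measure 114 mm over their backs; the gripper's body (76 mm by 85 mm) begins 54 mm behind the grasp point. The pads swing forward as they close: fully open they stand 13 mm farther back than shut.
Start: joints at [-0.119, 0.053, 1.613, -0, 1.476, -0.119], TCP at [0.625, 0, 0.25] pointing down, gripper open.
Joint ranges: [-3.01, 3.01], [-1.01, 2.22], [0.06, 2.58], [-1.02, 4.17], [0.09, 2.62], [-3.14, 3.14]. Speed limits (rad/s): [2.57, 2.57, 3.14, 3.14, 3.14, 3.14].

INTERFACE

Orientations are given as a rotation vector (axis times angle).
In Python, from station import ctrl gives the robot as it stands. The module is installed in compiled form; this text tells all that it offers.
- The arm moves only by the tool servo_tool, never from a script. Its argument "increments" is a list that holds one entry, the list of rows, each a list of 5 numbers: the finger opening in cm, from 0 to 8.54, then the shift along the tool's x, y, z in cm, then the turn about the tool's z in degrees. A call has 1 to 5 rows; each row is the pose to reach, as a shift and turn from the pose commanded when the call began, along the tool's axes at that moment; what a row does not reach only later rows make up. A row lasts 1/10 s, in which the tool goes at most 50 mm and 8.59 degrees, less where a joint would pass 70% of its speed; a pose out of reach is approached as far as the arm can. A call with a gripper value outside its range is refused whole. The fingers move at their own pace and stop on an object; "newtons" is the grip in N (left out, the last holds). Time passes only in rows, so rows that repeat a pose let the fingers close. It gives the time, the measured TCP pose, the force, the opening and the grip force at its end, in the units of the state.
- ctrl.get_obs(): the state, without advancing time (a new reading comes with each control period).
- ctrl.get_image(name): name is "scene" or "side" or "wrist"; returns a dict with "img" (400x640x3 uint8, red, green, blue), "fx", "fy", "cx", "cy" (pixels), "k1" (the pictures are not rectified: a ray, as slopes to the right and down, at radius r is drawn at 1 + k1 r^2 times it, then the intrinsics apply), "rvec" (rotation vector, rad) and "tvec" (3), from world to camera coordinates, as OpenCV has them; the wrist camera has in their place "mount" (4x4, takes a point from camera to tool coordinates, whose origin is the TCP and whose axes are the flange's). Camera axes: x right, y down, z forward; pixel columns grow to the right and rows downward; lengths in m; the calibration is good to about 2 mm. A picture is of the moment at which its call begins: read the wrist's pose just before it. There is no depth.
- ctrl.finish_job(): hands the job in; it is judged then, once.
The state is a dict: "t": time; "q": joint angles; "dq": joint speeds; "effort": joint torques, N m; "tool_pos": TCP position; "tool_rot": TCP orientation; "contact_force": force on the tool from outside, world axes, zero at the start; "wrist_torque": the same for the moment, N m; "opening": finger opening in m; "grip_force": force on a finger pad.
Only numpy, scipy, OpenCV 4.12 (cv2) and the standard library are available. Lean on these libraries where they do the work, as an engineer would, in place of code of your own. Each camera call takes 0.05 s, during which the arm holds its last target. There are 200 camera calls.

## Working session

There is one attempt and no reset: what is moved stays moved. The work goes in short steps, Python scripts to look and compute and a tool call to move; the robot and the scene stay as the last step left them, time stands still between calls to the robot, and variables do not carry over. Pictures are saved under pics/ and viewed, at most 10 in all, crops included, and the job is handed in when it is done.

Besides the shell and the picture viewer there is one more tool, called after "Request:" by a JSON object that holds its "method" and its "body". servo_tool: Moves the arm, as the interface text tells. Its arguments: {"type":"object","properties":{"increments":{"type":"array"},"newtons":{"type":"number"}},"required":["increments"]}

```bash
mkdir -p pics; cat > h.py <<'E'
import numpy as np, cv2
from scipy.spatial.transform import Rotation as R
from station import ctrl
def cam(name):
    o=ctrl.get_obs(); d=ctrl.get_image(name)
    if name=="wrist":
        T=np.eye(4);T[:3,:3]=R.from_rotvec(o["tool_rot"]).as_matrix();T[:3,3]=o["tool_pos"]
        M=T@np.array(d["mount"]); d["Rc"]=M[:3,:3]; d["C"]=M[:3,3]
    else:
        r=R.from_rotvec(np.ravel(d["rvec"])).as_matrix(); d["Rc"]=r.T; d["C"]=-r.T@np.ravel(d["tvec"])
    return d
def ray(d,px):
    K=np.array([[d["fx"],0,d["cx"]],[0,d["fy"],d["cy"]],[0,0,1.]])
    p=cv2.undistortPoints(np.array(px,float).reshape(-1,1,2),K,np.array([d["k1"],0,0,0.]))[:,0]
    return np.c_[p,np.ones(len(p))]@d["Rc"].T
def plane(d,px,z):
    v=ray(d,px); return d["C"]+v*((z-d["C"][2])/v[:,2])[:,None]
def save(d,n): cv2.imwrite("pics/"+n,d["img"][:,:,::-1])
E
python3 - <<'E'
from h import *
import pickle
print(ctrl.get_obs())
for n in("scene","side","wrist"):
    d=cam(n); save(d,n+"0.png"); pickle.dump(d,open(n+"0.pkl","wb")); print(n,d["C"],d["Rc"][:,2])
a=[cv2.imread(f"pics/{n}0.png") for n in("scene","side")]
E
```

```text
{'t': 0.0, 'q': array([-1.19002356e-01,  5.33527200e-02,  1.61429340e+00, -3.26237919e-05,
        1.47600587e+00, -1.19008659e-01]), 'dq': array([-1.45222783e-03, -7.27404442e-04, -1.22555910e-03, -2.81148551e-04,
       -2.36986970e-03, -5.13459290e-05]), 'effort': array([ 2.70554956e-04, -3.93670499e+01, -3.70175600e+01, -1.62778279e-04,
        6.93513779e-03, -6.06393527e-06]), 'tool_pos': array([6.24413455e-01, 6.05545338e-05, 2.49065905e-01]), 'tool_rot': array([-2.22030010e+00, -2.22032102e+00,  2.03867180e-03]), 'contact_force': array([0.44437398, 0.48635117, 0.28468903]), 'wrist_torque': array([ 0.02090736,  0.0193021 , -0.01187478]), 'grip_force': 0.0, 'opening': 0.08553009421545338}
scene [ 1.05313394 -0.43946529  1.02143461] [-0.40702739  0.44006616 -0.80041894]
side [0.51913588 0.94887122 0.56891265] [ 0.05556633 -0.84764177 -0.52765122]
wrist [0.62534892 0.08256728 0.37308332] [-6.87862579e-04 -3.20337475e-01 -9.47303240e-01]
```

View pics/scene0.png

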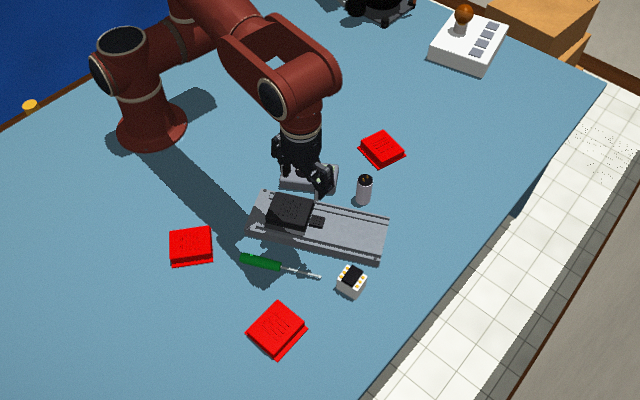

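View pics/wrist0.png

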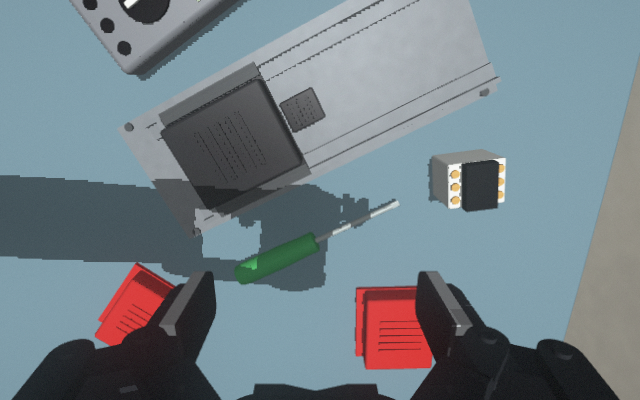

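The scene view shows the plate at about (320,225), with the dark cover at (290,212) and the tab at (317,222). In the wrist view the cover's top is at about (233,145), the tab at (302,109), and the plate's corners at (120,125), (195,237) and (498,80).

```bash
python3 - <<'E'
from h import *
import pickle
d=pickle.load(open("wrist0.pkl","rb"))
print(d["Rc"].round(3))
px=[(163,128),(260,80),(303,163),(215,210)]
P=plane(d,px,.065);print("cover top",P.round(4),np.linalg.norm(np.diff(P,axis=0),axis=1),P.mean(0))
P=plane(d,[(280,103),(313,88),(325,115),(295,131)],.042);print("tab",P.round(4),np.linalg.norm(np.diff(P,axis=0),axis=1),P.mean(0))
P=plane(d,[(120,125),(195,237),(498,80)],.03);print("plate",P.round(4),np.linalg.norm(np.diff(P,axis=0),axis=1))
im=cv2.resize(d["img"][0:250,60:510],None,fx=1.75,fy=1.75,interpolation=cv2.INTER_CUBIC)
cv2.imwrite("pics/crop.png",im[:,:,::-1])
E
```

```text
[[ 1.     0.001 -0.001]
 [ 0.001 -0.947 -0.32 ]
 [-0.001  0.32  -0.947]]
cover top [[ 0.4933  0.0469  0.065 ]
 [ 0.5793  0.0859  0.065 ]
 [ 0.6142  0.016   0.065 ]
 [ 0.5319 -0.0285  0.065 ]] [0.09443006 0.07813026 0.09361056] [0.55469171 0.03007886 0.065     ]
tab [[0.5931 0.0664 0.042 ]
 [0.623  0.0794 0.042 ]
 [0.634  0.0558 0.042 ]
 [0.6063 0.0413 0.042 ]] [0.03261596 0.02600234 0.03127407] [0.61409283 0.06068689 0.042     ]
plate [[ 0.4369  0.0458  0.03  ]
 [ 0.4971 -0.0717  0.03  ]
 [ 0.7943  0.0871  0.03  ]] [0.13202973 0.3369828 ]
```

View pics/crop.png

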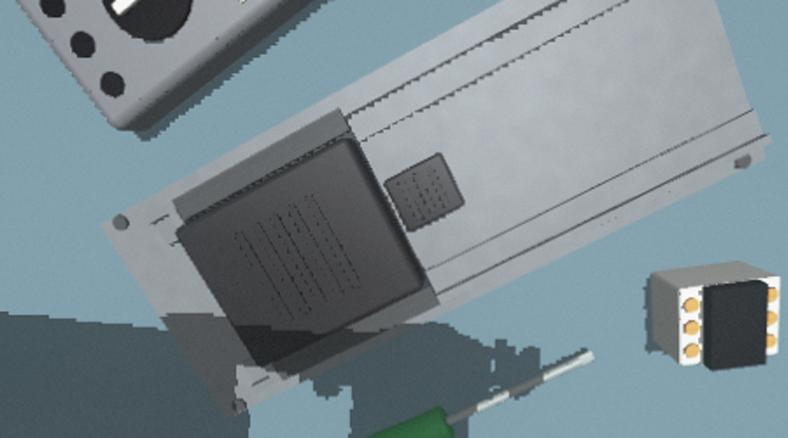

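Request:
{"method": "servo_tool", "body": {"increments": [[[0,1.5,-0.2,2,8.5],[0,3,-0.4,4,17],[0,4.5,-0.6,6,25.5],[0,6.1,-0.85,8,34],[0,6.1,-0.85,8,42.5]]]}}

```text
t: 0.65
tool_pos: [0.6136, 0.0627, 0.1656]
tool_rot: [-2.875, -1.258, 0.011]
contact_force: [-1.0, -0.0, 0.2]
opening: 0.0121
grip_force: 0.0
```

Request:
{"method": "servo_tool", "body": {"increments": [[[0,0,0,0,8],[0,0,0,0,16],[0,0,0,0,20],[0,0,0,0,20]]]}}

```text
t: 1.05
tool_pos: [0.6162, 0.0611, 0.1699]
tool_rot: [-3.051, -0.747, 0.001]
contact_force: [0.6, 1.4, -0.3]
opening: -0.0001
grip_force: 0.0
```

```bash
python3 - <<'E'
from h import *
import pickle
print(ctrl.get_obs())
d=cam("wrist"); save(d,"wrist1.png"); pickle.dump(d,open("wrist1.pkl","wb")); print(d["C"],d["Rc"])
s=cam("side"); save(s,"side1.png"); pickle.dump(s,open("side1.pkl","wb"))
E
```

```text
{'t': 1.05, 'q': array([-2.13692716e-02,  1.00605050e-01,  1.69960876e+00,  1.50925039e-05,
        1.34213663e+00,  1.06914221e+00]), 'dq': array([-0.00038855, -0.00139384, -0.0016331 , -0.0004331 ,  0.00031846,
       -0.05190939]), 'effort': array([ 2.19170685e-02, -3.98815370e+01, -3.54655588e+01,  1.29571923e-03,
        1.50097731e-03,  3.26169971e-01]), 'tool_pos': array([0.61623032, 0.06105038, 0.16985391]), 'tool_rot': array([-3.05123885e+00, -7.47144169e-01,  1.14381016e-03]), 'contact_force': array([ 0.58680951,  1.35563491, -0.29378131]), 'wrist_torque': array([0.01627269, 0.01814063, 0.00442578]), 'grip_force': 0.0, 'opening': -6.878335416637024e-05}
[0.68978668 0.09940387 0.29368619] [[ 0.4628697  -0.84011774 -0.28276108]
 [-0.8864252  -0.43817871 -0.14916361]
 [ 0.00141511  0.31968986 -0.94752118]]
```

View pics/wrist1.png

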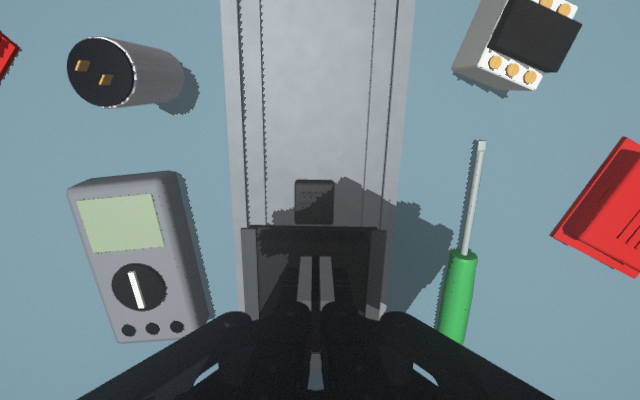

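The tab's top is at (295–334, 180–225), the cover's front top edge at row 228 from column 258 to 372, and the fingertips at about (316,258). The tool is nearly aligned with the plate. The plate edges run through (222,0)/(237,310) and (413,0)/(400,150).

```bash
python3 - <<'E'
from h import *
import pickle
d=pickle.load(open("wrist1.pkl","rb"));s=pickle.load(open("side1.pkl","rb"))
a=plane(d,[(295,180),(334,180),(334,225),(295,225)],.042);print("tab",a.round(4),a.mean(0))
b=plane(d,[(258,228),(372,228)],.065);print("front",b.round(4),b.mean(0))
e=plane(d,[(222,2),(237,280),(413,2),(401,150)],.03);print(e.round(4))
u=e[0]-e[1];v=e[2]-e[3]
for w in(u,v,np.cross([0,0,1],b[1]-b[0])):print(np.degrees(np.arctan2(w[1],w[0])))
o=ctrl.get_obs();T=R.from_rotvec(o["tool_rot"]).as_matrix();print(T.round(3))
ang=np.arctan2(T[1,0],T[0,0]);print(np.degrees(ang))
U=T[:,0];
n=np.array([-np.sin(np.radians(27.5)),np.cos(np.radians(27.5)),0])
print("edge offsets along n",e@n, a@n,b@n,"tcp",o["tool_pos"]@n)
for nm,q in(("tab",a.mean(0)),("front",b.mean(0))):print(nm,(q-o["tool_pos"])@T)
cv2.imwrite("pics/side1c.png",cv2.resize(s["img"][100:350,180:500],None,fx=2.4,fy=2.4)[:,:,::-1])
E
```

```text
tab [[0.6237 0.0813 0.042 ]
 [0.637  0.0558 0.042 ]
 [0.6056 0.0388 0.042 ]
 [0.5917 0.0654 0.042 ]] [0.61453597 0.06032181 0.042     ]
front [[0.5867 0.0905 0.065 ]
 [0.6236 0.0195 0.065 ]] [0.60515422 0.05501199 0.065     ]
[[0.7079 0.1786 0.03  ]
 [0.5188 0.0851 0.03  ]
 [0.7669 0.0656 0.03  ]
 [0.6784 0.0202 0.03  ]]
26.32373546864443
27.162818000013075
27.538720379783975
[[ 0.886  0.463 -0.001]
 [ 0.463 -0.886 -0.   ]
 [-0.001 -0.    -1.   ]]
27.588697538895683
edge offsets along n [-0.16845689 -0.16412745 -0.29591858 -0.29533298] [-0.21587041 -0.24461779 -0.24527172 -0.2152602 ] [-0.19063695 -0.27062883] tcp -0.23046229331639237
tab [-0.00180278 -0.00017693  0.12799218]
front [-0.01258859  0.00017828  0.10499759]
```

View pics/side1c.png

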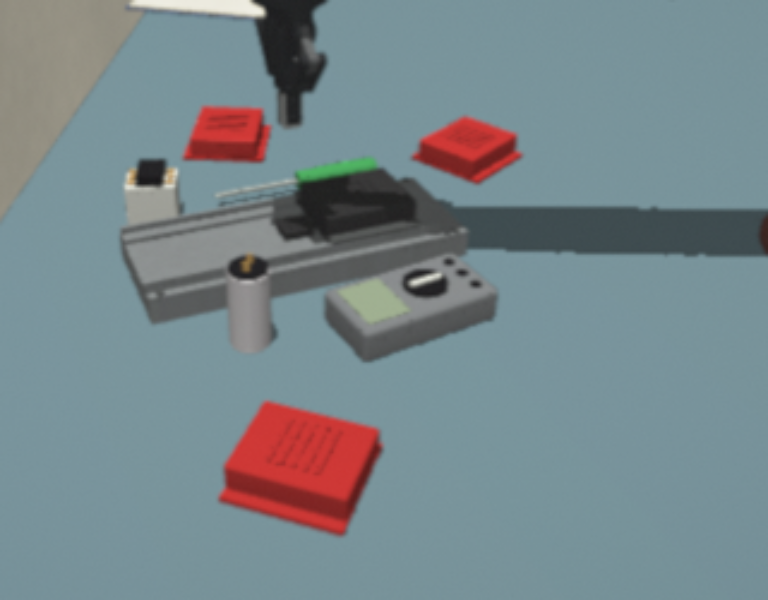

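The side view shows the fingertips above the tab, with the plate and bystanders clear. The tab lies 2 mm behind the TCP and is laterally centred, so I'll go down now.

Request:
{"method": "servo_tool", "body": {"increments": [[[0,0.2,0,3.5,0],[0,0.2,0,7,0],[0,0.2,0,9.5,0],[0,0.2,0,10,0],[0,0.2,0,10,0]]]}}

```text
t: 1.65
tool_pos: [0.6176, 0.0619, 0.0694]
tool_rot: [-3.051, -0.747, 0.003]
contact_force: [-0.1, 0.1, 0.6]
opening: 0.0003
grip_force: 0.0
```

Request:
{"method": "servo_tool", "body": {"increments": [[[0,0,0,0.4,0],[0,0,0,0.8,0],[0,0,0,1.2,0],[0,0,0,1.5,0],[0,0,0,1.5,0]]]}}

```text
t: 2.15
tool_pos: [0.6189, 0.0619, 0.0559]
tool_rot: [3.051, 0.747, 0.003]
contact_force: [1.0, -0.0, 1.5]
opening: 0.0001
grip_force: 0.9
```

Request:
{"method": "servo_tool", "body": {"increments": [[[0,0,0,0.2,0],[0,0,0,0.4,0],[0,0,0,0.6,0],[0,0,0,0.6,0]]]}}

```text
t: 2.55
tool_pos: [0.619, 0.0619, 0.0509]
tool_rot: [3.051, 0.747, 0.002]
contact_force: [-2.6, -0.4, 10.0]
opening: 0.0002
grip_force: 4.6
```

Request:
{"method": "servo_tool", "body": {"increments": [[[0,0,0,0.2,0],[0,0,0,0.4,0],[0,0,0,0.4,0]]]}}

```text
t: 2.85
tool_pos: [0.6192, 0.0619, 0.0504]
tool_rot: [3.051, 0.747, -0.001]
contact_force: [-12.2, -0.9, 28.2]
opening: 0.0002
grip_force: 13.7
```

Request:
{"method": "servo_tool", "body": {"increments": [[[0,0,0,-3,0],[0,0,0,-6.5,0],[0,0,0,-10,0],[0,0,0,-10,0]]]}}

```text
t: 3.25
tool_pos: [0.6213, 0.0619, 0.1512]
tool_rot: [3.049, 0.746, 0.014]
contact_force: [0.8, 0.9, 0.6]
opening: -0.0
grip_force: 0.0
```

```bash
python3 - <<'E'
from h import *
d=cam("wrist"); save(d,"wrist2.png"); o=ctrl.get_obs(); print(o["t"],o["tool_pos"],o["tool_rot"])
E
```

```text
3.3 [0.61970859 0.06192784 0.1481077 ] [3.05027234 0.74655225 0.00734192]
```

View pics/wrist2.png

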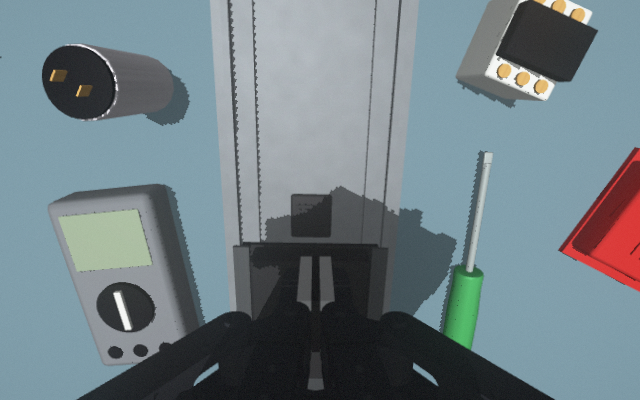

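The tab's top is now at (291–331, 195–237), hard-stop height reached (tip at 32 mm under 28 N). The cover has not moved. Next I go behind the cover with the fingers 3 cm apart.

Request:
{"method": "servo_tool", "body": {"increments": [[[3,-4,0,0,0],[3,-8,0,0,0],[3,-12,0,0,0],[3,-15.8,0,0,0],[3,-15.8,0,0,0]]]}}

```text
t: 3.8
tool_pos: [0.4728, -0.0116, 0.1413]
tool_rot: [-3.05, -0.743, 0.011]
contact_force: [-0.4, 0.4, -0.7]
opening: 0.0302
grip_force: 0.0
```

```bash
python3 - <<'E'
from h import *
d=cam("wrist"); save(d,"wrist3.png"); s=cam("side"); save(s,"side3.png");o=ctrl.get_obs(); print(o["t"],o["tool_pos"],o["tool_rot"])
a=d["img"];b=s["img"][100:350,180:500]
cv2.imwrite("pics/c3.png",np.hstack([a[:, 120:520],cv2.resize(b,(400,400))])[:,:,::-1])
E
```

```text
3.9 [ 0.47660413 -0.01104696  0.14341299] [-3.05065099 -0.74478698  0.0038383 ]
```

View pics/c3.png

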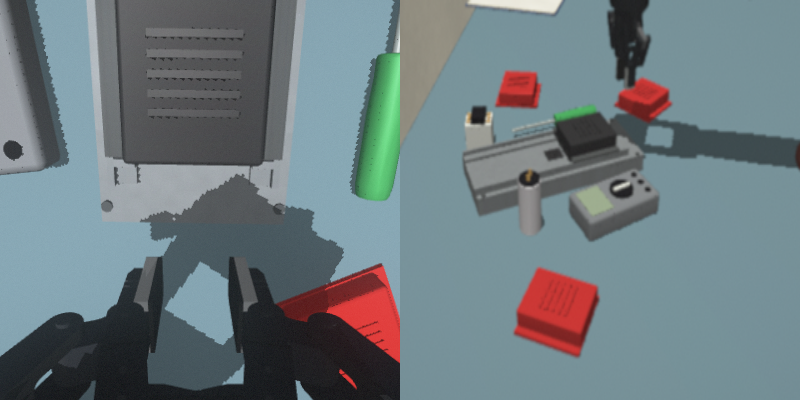

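The cover's rear edge is at row about 162 and the plate's rear edge at row 221 (columns 221–403). The fingers are behind both in the picture, being higher up.

```bash
python3 - <<'E'
from h import *
d=cam("wrist");o=ctrl.get_obs();T=R.from_rotvec(o["tool_rot"]).as_matrix()
for px,z in(((313,160),.065),((313,163),.04),((221,221),.03),((403,221),.03)):
    print(px,((plane(d,[px],z)[0]-o["tool_pos"])@T).round(4))
print(o["tool_pos"])
E
```

```text
(313, 160) [ 0.0402 -0.0013  0.0791]
(313, 163) [ 0.033  -0.0014  0.1041]
(221, 221) [-0.0118 -0.0682  0.1142]
(403, 221) [-0.0117  0.0635  0.1141]
[ 0.47762566 -0.01088389  0.14412776]
```

Request:
{"method": "servo_tool", "body": {"increments": [[[3,0,-0.15,3,0],[3,0,-0.15,6,0],[3,0,-0.15,8,0],[3,0,-0.15,8,0]]]}}

```text
t: 4.35
tool_pos: [0.4753, -0.0088, 0.0615]
tool_rot: [-3.048, -0.747, 0.011]
contact_force: [-0.0, -0.1, -0.1]
opening: 0.0299
grip_force: 0.0
```

Request:
{"method": "servo_tool", "body": {"increments": [[[3,0.6,0,0,0],[3,1.2,0,0,0],[3,1.8,0,0,0],[3,2.4,0,0,0],[3,3,0,0,0]]]}}

```text
t: 4.85
tool_pos: [0.5049, 0.0042, 0.0661]
tool_rot: [3.051, 0.747, 0.001]
contact_force: [-0.7, -1.5, 1.8]
opening: 0.0301
grip_force: 0.9
```

Request:
{"method": "servo_tool", "body": {"increments": [[[3,0.8,0,0,0],[3,1.6,0,0,0],[3,2.4,0,0,0],[3,3.2,0,0,0],[3,4,0,0,0]]]}}

```text
t: 5.35
tool_pos: [0.5401, 0.0229, 0.0653]
tool_rot: [3.052, 0.747, -0.0]
contact_force: [-1.2, -1.6, 1.6]
opening: 0.0299
grip_force: 0.9
```

Request:
{"method": "servo_tool", "body": {"increments": [[[3,0.8,0,0,0],[3,1.6,0,0,0],[3,2.4,0,0,0],[3,3.2,0,0,0],[3,4,0,0,0]]]}}

```text
t: 5.85
tool_pos: [0.5756, 0.0414, 0.0653]
tool_rot: [-3.052, -0.747, 0.0]
contact_force: [-0.2, -1.1, 1.1]
opening: 0.0304
grip_force: 0.9
```

Request:
{"method": "servo_tool", "body": {"increments": [[[3,0.8,0,0,0],[3,1.6,0,0,0],[3,2.4,0,0,0],[3,3.2,0,0,0],[3,4,0,0,0]]]}}

```text
t: 6.35
tool_pos: [0.611, 0.0599, 0.0652]
tool_rot: [-3.051, -0.747, 0.0]
contact_force: [-0.9, -1.1, 0.4]
opening: 0.0297
grip_force: 0.8
```

```bash
python3 - <<'E'
from h import *
d=cam("wrist"); s=cam("side");o=ctrl.get_obs(); print(o["t"],o["tool_pos"],o["contact_force"])
a=d["img"];b=s["img"][150:270,220:400]
cv2.imwrite("pics/c4.png",np.hstack([a[:, 120:520],cv2.resize(b,(400,400))])[:,:,::-1])
E
```

```text
6.45 [0.61162381 0.06030678 0.06554817] [-0.37110553  0.26822864 -0.55942213]
```

View pics/c4.png

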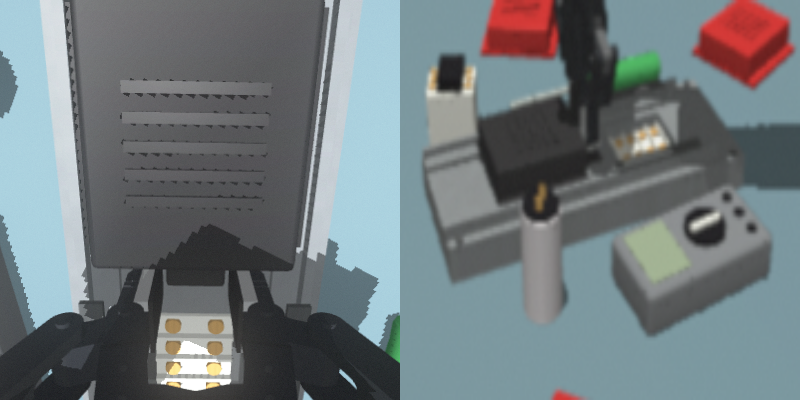

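The wrist view shows the cover's rear edge at row 268, part of the pressed tab behind it, and the open terminals. The side view shows the cover flat, beyond the lips and well short of the far end. I'll push 1 cm further for margin, then back off and lift.

Request:
{"method": "servo_tool", "body": {"increments": [[[3,0.5,0,0,0],[3,1,0,0,0],[3,1,0,0,0],[3,-0.5,0,0,0],[3,-1,0,0,0]]]}}

```text
t: 6.95
tool_pos: [0.6009, 0.0549, 0.0651]
tool_rot: [-3.051, -0.746, 0.001]
contact_force: [0.4, -0.2, 0.8]
opening: 0.03
grip_force: 0.0
```

Request:
{"method": "servo_tool", "body": {"increments": [[[3,0,0,-3,0],[3,0,0,-7,0],[3,-4,0,-11,0],[3,-8,0,-12,0],[3,-8,0,-12,0]]]}}

```text
t: 7.45
tool_pos: [0.5291, 0.0168, 0.1883]
tool_rot: [3.05, 0.744, 0.007]
contact_force: [-0.0, 1.3, 0.1]
opening: 0.0298
grip_force: 0.0
```

```bash
python3 - <<'E'
from h import *
d=cam("wrist"); s=cam("side");o=ctrl.get_obs(); print(o["t"],o["tool_pos"],o["contact_force"])
a=d["img"];b=s["img"][150:270,220:400]
cv2.imwrite("pics/c5.png",np.hstack([a[:, 120:520],cv2.resize(b,(400,400))])[:,:,::-1])
E
```

```text
7.55 [0.53058083 0.01785533 0.18606251] [ 0.04668679 -0.24855102 -0.75299066]
```

View pics/c5.png

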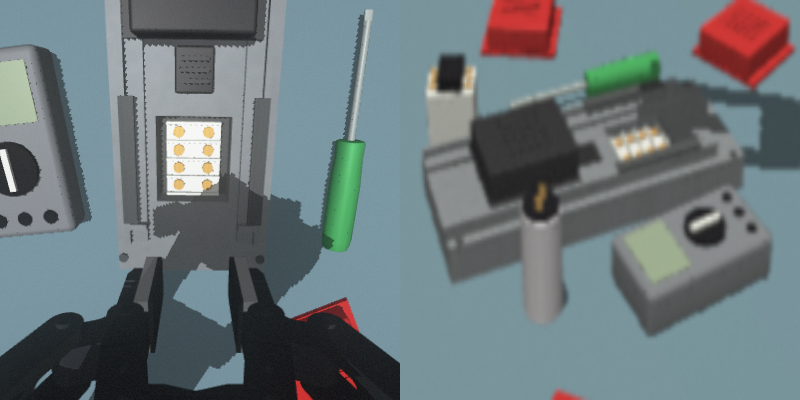

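The cover lies flat with its rear edge at row 40, well past the lips, which end at row 97. It is short of the far end, and the gripper touches nothing.

```bash
python3 -c "
from station import ctrl
print(ctrl.finish_job())"
```

```text
the job is handed in; nothing more can be done
None
```

I pressed the tab to its hard stop, then slid the cover fully out from under the lips; it lies flat on the plate, short of the far end, nothing else was disturbed, and I handed the job in at about 7.6 s (the judge's verdict was not shown).

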